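Stop the label station and hold its guard half open

TASK

The bottle on the label station has to be looked at. First, with the guard still shut, press the red stop button on the yellow box fully down; then lift the station's sprung clear guard by its red knob to 45 degrees (the black pointer at the red mark on the white disc) and keep holding it there steadily: finish while still holding it, because it falls shut when let go. Do not disturb the mug, the oil bottle and the roll of masking tape standing nearby.

Things in the scene. Friction and masses are not known exactly. Their poses are not given: they have to be found in the camera images.
- label_station: bottle label station fixed to the right-hand table (whose top is 3 mm above z = 0): grey plinth 220 x 170 mm with two rubber rollers and a bottle lying on them, under a clear yellow-edged guard; 120 mm high when shut. Origin at the centre of its underside; x points from the knob side to the hinge side, y along the hinge, z up. Position and yaw vary; the knob side looks to the robot's left.
- guard_hinge (a point): middle of the guard's hinge axis, 90 mm behind the station's centre and 112 mm above its underside; the axis runs level along the station's y. A white disc 84 mm across stands at the axis on the station's -y side (towards the robot), with black marks each 15 degrees and a long red mark at 45 degrees; a black pointer on the guard shows its angle.
- guard (a joint): opening angle of the guard in rad: 0 shut (top panel level), 0.785 at the red 45 degree mark, stop at 1.45. Its front edge rises as it opens. Weight (0.3 kg, varies) and a spring (0.12 N m at shut, 0.12 N m/rad more) close it from every angle; lifting at the knob takes about 1.5 to 3 N.
- guard_panel: the guard itself: clear top panel 185 mm deep and 156 mm wide with clear front and side skirts hanging 56 mm down, yellow edges and the red knob. Origin on the hinge axis (same point as guard_hinge), turns with the guard; its -x axis points from the hinge to the knob.
- guard_knob (a point): centre of the guard's red knob: a cylinder 22 mm across and 32 mm long lying along the station's y, on a 10 mm stem ahead of the guard's front edge (38 mm clear of it). 230 mm from the hinge axis and level with it when shut; it moves on an arc about it. It can be pinched from above across its two flat ends (32 mm apart), and then turns between the pads as the guard opens.
- stop_plunger (a joint): travel of the red stop button in m: 0 out, 0.010 fully down. Spring return: it takes 2 N to start and 7 N at full depth, then a rigid stop.
- stop_top (a point): centre of the top of the red mushroom stop button, 36 mm across, pressed straight down; at z = 77 mm when out, moves with the button. It sits on top of a yellow box 76 x 70 x 48 mm fixed to the table, to the left of the station.
- mug: white mug, 78 mm across and 97 mm high, handle 39 mm beyond its wall (bystander; origin under its middle)
- oil_bottle: clear oil bottle with a black cap, 50 mm across and 102 mm high, standing 10 to 20 cm beyond or in front of the stop box (bystander; origin at the centre of its underside)
- tape: roll of masking tape lying flat, 98 mm across and 25 mm high (bystander; origin at the centre of its underside)

How it is judged (in metres and radians):
On the way, in this order (a step that is already met when the one before it is completed fails the run):
1. the stop button is pressed fully down (over 9 of its 10 mm) for 0.1 s while the guard is shut (under 3 degrees) (value of joint stop_plunger above 0.009 m and value of joint guard below 0.05 rad), for 0.1 s.
2. the fingers hold the guard open at 45 degrees, within 5 degrees, for half a second (value of joint guard between 0.698 and 0.873 rad and contact force between the fingers and guard_panel above 0.5 N), for 0.5 s.
At the end, for the whole second after the job is handed in: through the last second the fingers hold the guard at 45 degrees, within 5 degrees either way (joint 0.698 to 0.873 rad), still (under 0.1 rad/s), with at least 0.5 N of finger contact, and no loose thing props it (all of step 2 and velocity of joint guard between -0.1 and 0.1 rad/s and contact force between guard_panel and mug below 0.1 N and contact force between guard_panel and oil_bottle below 0.1 N and contact force between guard_panel and tape below 0.1 N); the arm keeps its last pose, push and grip.
It fails at once if the mug, the oil bottle or the masking tape is pushed more than 20 mm or tipped more than about 15 degrees (distance of any of mug, oil_bottle, tape from where it was at the start of the episode above 0.02 m or angle between any of mug, oil_bottle, tape's own z axis and vertical above 0.26 rad).
It also fails if it takes over 50 s, if anything falls off the work surface, if the arm or the gripper's body presses on something with over 40 N, if the wrist force passes 120 N, or if a joint passes its speed limit or range.

ROBOT

A 6-joint arm with a two-finger parallel gripper is mounted at the origin on the work surface; the furniture and walls round the work are solid. World frame = base frame: x ahead of the robot, y to its left, z up, the work surface at z = 0. Lengths are in m, angles in degrees, forces in N, time in s.
With the tool pointing down it reaches from about 0.3 to 0.775 m from the base axis. Payload 14.6 kg.
Tool frame: the origin (TCP) lies between the finger pads; the fingertips stand 8 mm ahead of it and the grasp point (between the pads) lies 11 mm behind it (bot.tip_extent is the distance from the TCP to the fingertips, in m); z points along the fingers, y is the line along which they close (so a half turn about z gives the same grasp; the last joint's range is limited). The gripper opens to 85 mm and grips with 20 to 120 N. Pads are 22 mm wide; open, the fingers measure 114 mm over their backs; the gripper's body (76 mm by 85 mm) begins 54 mm behind the grasp point. The pads swing forward as they close: fully open they stand 13 mm farther back than shut.
Start: joints at [63.85, 17.183, 87.147, -0, 75.671, -3.816], TCP at [0.209, 0.509, 0.239] pointing down, gripper open.
Joint ranges: [-173.82, 173.82], [-45.26, 126.66], [13.44, 144.39], [-59.66, 239.66], [0, 175.72], [-146.38, 146.38]. Speed limits (degrees/s): [127.2, 127.2, 147.25, 180, 180, 180].

INTERFACE

Orientations are given as [roll, pitch, yaw] about the fixed x, y, z axes, in that order (R = Rz(yaw) Ry(pitch) Rx(roll)).
In Python, from cell import bot gives the robot as it stands.
- The arm moves only by the tool drive_tool, never from a script. Its argument "increments" is one flat list of numbers, 6 for each row, row after row: the shift along the tool's x, y, z in m, then the turn, a rotation vector about the tool's x, y, z in degrees. In form: [tx, ty, tz, rx, ry, rz, tx, ty, tz, rx, ry, rz, ...]. A call has 1 to 12 rows; each row shifts and turns the commanded pose from where the row before left it, along the tool's axes as they then stand; what a row does not reach is not made up. A row lasts 1/8 s, in which the tool goes at most 62.5 mm and 10.7 degrees, less where a joint would pass 70% of its speed; a pose out of reach is approached as far as the arm can. A call is refused whole if a number of a shift passes 0.0625 or a number of a turn 10.7, either way. A call with a gripper value outside its range is refused whole. "grip" is the finger opening in m, from 0 to 0.0854, set as the call begins (left out, the last holds). The fingers move at their own pace and stop on an object; "squeeze" is the grip in N (left out, the last holds). Time passes only in rows, so rows that do not move let the fingers close. It gives the time, the measured TCP pose, the force, the opening and the grip force at its end, in the units of the state.
- bot.sense(): the state, without advancing time (a new reading comes with each control period).
- bot.get_image(name): name is "scene" or "top" or "wrist"; returns a dict with "pixels" (480x640x3 uint8, red, green, blue), "mtx" (3x3 intrinsics, pixels), "world_to_cam" (4x4, takes a point from world to camera coordinates). Camera axes: x right, y down, z forward; pixel columns grow to the right and rows downward; lengths in m; the calibration is good to about 2 mm. A picture is of the moment at which its call begins. There is no depth.
- bot.finish_job(): hands the job in; it is judged then, once.
Trained networks look in a picture, given as the dict that the camera call returned (one of the last four; its "shot" number tells which), for a name from the list of things; names that differ only in an ending like _2 or _b are one class to them, and where a whole thing is asked for, a point or a joint stands for the part that bears it (a point fixed in the world has none). Each returns a list of dicts, best first, with "score" (0 to 1); they miss things now and then, are a little off and sometimes report something else, mostly with a low value. They report only what shows in the picture. A call takes as long as a camera call.
- bot.look_for(picture, label): "xy" ([column, row] in pixels, amid what is visible of it).
- bot.mark_of(picture, label): "xy" ([column, row] in pixels: a listed point, or the origin of a listed thing).
The state is a dict: "clock": time; "joint_pos": joint angles; "qd": joint speeds; "tau": joint torques, N m; "position": TCP position; "orientation": TCP orientation; "force": force on the tool from outside, world axes, zero at the start; "torque": the same for the moment, N m; "width": finger opening in m; "grip_force": force on a finger pad.
Only numpy, scipy, OpenCV 4.12 (cv2) and the standard library are available. Lean on these libraries where they do the work, as an engineer would, in place of code of your own. Each camera call takes 0.05 s, during which the arm holds its last target. There are 200 camera calls.

## Working session

There is one attempt and no reset: what is moved stays moved. The work goes in short steps, Python scripts to look and compute and a tool call to move; the robot and the scene stay as the last step left them, time stands still between calls to the robot, and variables do not carry over. Pictures are saved under pics/ and viewed, at most 10 in all, crops included, and the job is handed in when it is done.

Besides the shell and the picture viewer there is one more tool, called after "Call:" by a JSON object that holds its "name" and its "arguments", one argument or row to a line. drive_tool: Moves the arm, as the interface text tells. Its arguments: {"type":"object","properties":{"increments":{"type":"array","items":{"type":"number"}},"grip":{"type":"number"},"squeeze":{"type":"number"}},"required":["increments"]}

```bash
mkdir -p pics
cat > h.py <<'E'
import numpy as np,cv2
from scipy.optimize import least_squares
from scipy.spatial.transform import Rotation as R
from cell import bot
def shot(n,save=None):
    p=bot.get_image(n)
    if save: cv2.imwrite('pics/'+save,p['pixels'][:,:,::-1])
    return p
def ray(p,xy):
    W=p['world_to_cam'];d=np.linalg.inv(p['mtx'])@[xy[0],xy[1],1]
    return -W[:3,:3].T@W[:3,3], W[:3,:3].T@d
def onz(p,xy,z):
    o,d=ray(p,xy);return o+d*(z-o[2])/d[2]
def tri(rs):
    A=0;b=0
    for o,d in rs:
        d=d/np.linalg.norm(d);M=np.eye(3)-np.outer(d,d);A=A+M;b=b+M@o
    return np.linalg.solve(A,b)
def proj(p,X):
    c=p['world_to_cam'][:3]@np.append(X,1);q=p['mtx']@c;return q[:2]/q[2]
E
python3 - <<'E'
from h import *
np.set_printoptions(precision=3,suppress=True)
P={n:shot(n,n+'0.png') for n in('scene','top')}
for l in['label_station','guard_hinge','guard_knob','stop_top','mug','oil_bottle','tape']:
    rs=[]
    for n,p in P.items():
        r=bot.mark_of(p,l)
        for q in r[:2]: print(l,n,np.array(q['xy']),round(q['score'],2))
        if r: rs.append(ray(p,r[0]['xy']))
    if len(rs)==2: print('   ',tri(rs))
s=bot.sense();print(s)
a=np.hstack([P[n]['pixels'][:,:,::-1] for n in P]);cv2.imwrite('pics/both.png',cv2.resize(a,(800,300)))
E
```

```text
label_station scene [366.9 325. ] 0.86
label_station top [410.9 252.1] 0.71
    [ 0.412 -0.396  0.001]
guard_hinge scene [401.7 306.2] 0.68
guard_hinge scene [351.2 234. ] 0.45
guard_hinge top [465.4 244. ] 0.56
    [ 0.426 -0.49   0.111]
guard_knob scene [322.9 264.4] 0.97
guard_knob top [356.2 270.6] 0.72
    [ 0.374 -0.259  0.113]
stop_top scene [353.7 231.9] 0.49
stop_top top [292.8 168.9] 0.75
    [ 0.59  -0.119  0.083]
mug scene [227.2 232.9] 0.9
mug scene [353.2 234.6] 0.36
mug top [142.9 284.4] 0.98
    [ 0.333  0.235 -0.005]
oil_bottle scene [328.9 269.6] 0.56
oil_bottle top [297.5 217. ] 0.96
    [ 0.493 -0.129 -0.012]
tape scene [281.5 308.3] 0.7
tape top [348.5 310.4] 0.89
    [ 0.272 -0.244  0.012]
{'clock': 0.8, 'joint_pos': array([63.852, 17.184, 87.148,  0.003, 75.671, -3.817]), 'qd': array([-0.048,  0.062, -0.054,  0.079, -0.028, -0.092]), 'tau': array([  0.001, -54.333, -36.197,  -0.   ,   0.001,   0.   ]), 'position': array([0.209, 0.509, 0.239]), 'orientation': array([-179.998,   -0.003,  157.669]), 'force': array([ 0.067, -0.851,  0.724]), 'torque': array([ 0.033,  0.   , -0.001]), 'grip_force': 0.0, 'width': 0.08537119756657725}
```

View pics/scene0.png

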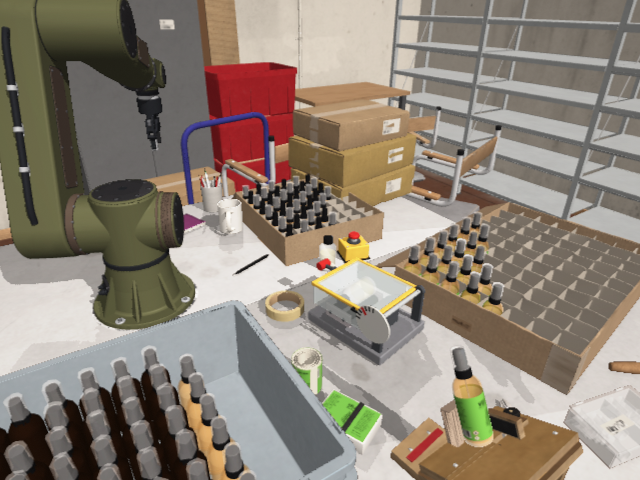

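View pics/top0.png

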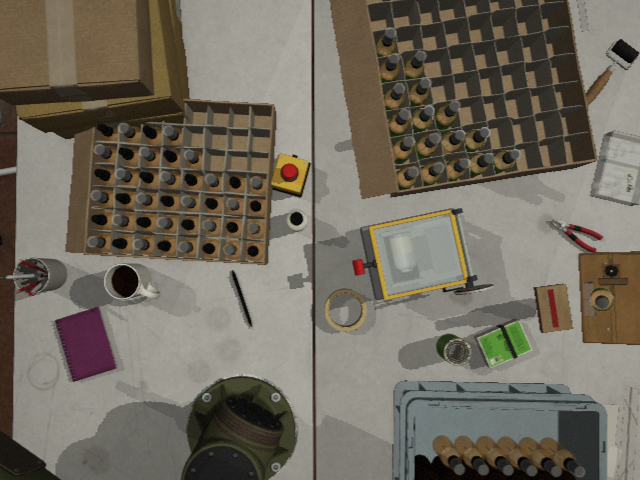

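The scene view shows the knob at (323,264), the stop button at (353,236) and the white disc at (373,323). The top view shows the knob at (359,267), the button at (289,172), the oil bottle at (297,219) and the tape at (346,310). The detectors agree with this. Next I'll refine the reds and check how high the crate beside the button is.

```bash
python3 - <<'E'
from h import *
np.set_printoptions(precision=4,suppress=True)
P={n:shot(n) for n in('scene','top')}
def red(p,c,r=14):
    x,y=c;a=p['pixels'][y-r:y+r,x-r:x+r].astype(int)
    m=(a[...,0]>110)&(a[...,1]<70)&(a[...,2]<70);v,u=np.nonzero(m);return np.array([u.mean()+x-r,v.mean()+y-r]),len(u)
for l,ct,cs,z in(('knob',(358,267),(323,265),.115),('stop',(289,172),(353,236),.073)):
    a,n=red(P['top'],ct);b,m=red(P['scene'],cs)
    print(l,a,n,b,m,'plane',onz(P['top'],a,z),onz(P['scene'],b,z),'tri',tri([ray(P['top'],a),ray(P['scene'],b)]))
print('crate near',tri([ray(P['top'],(267,262)),ray(P['scene'],(290,238))]))
print('crate far',tri([ray(P['top'],(275,104)),ray(P['scene'],(382,212))]))
print('disc',onz(P['top'],(474,290),.115), 'panel corners',[onz(P['top'],c,.115) for c in((364,230),(378,300),(468,288),(457,210))])
E
python3 -c "
import cv2
a=cv2.imread('pics/scene0.png')[170:350,220:440];cv2.imwrite('pics/c.png',cv2.resize(a,None,fx=3.3,fy=3.3,interpolation=2))"
```

```text
knob [359.2583 266.8583] 120 [322.6067 264.0674] 89 plane [ 0.3791 -0.2631  0.115 ] [ 0.3753 -0.2609  0.115 ] tri [ 0.3773 -0.2619  0.1149]
stop [289.4192 170.485 ] 167 [353.5593 235.2203] 59 plane [ 0.5922 -0.1142  0.073 ] [ 0.5837 -0.1192  0.073 ] tri [ 0.5913 -0.1129  0.0682]
crate near [ 0.3926 -0.0672  0.0955]
crate far [ 0.7302 -0.0818  0.0986]
disc [ 0.3288 -0.5061  0.115 ] panel corners [array([ 0.4574, -0.2738,  0.115 ]), array([ 0.3088, -0.3022,  0.115 ]), array([ 0.3331, -0.4934,  0.115 ]), array([ 0.4991, -0.4726,  0.115 ])]
```

View pics/c.png

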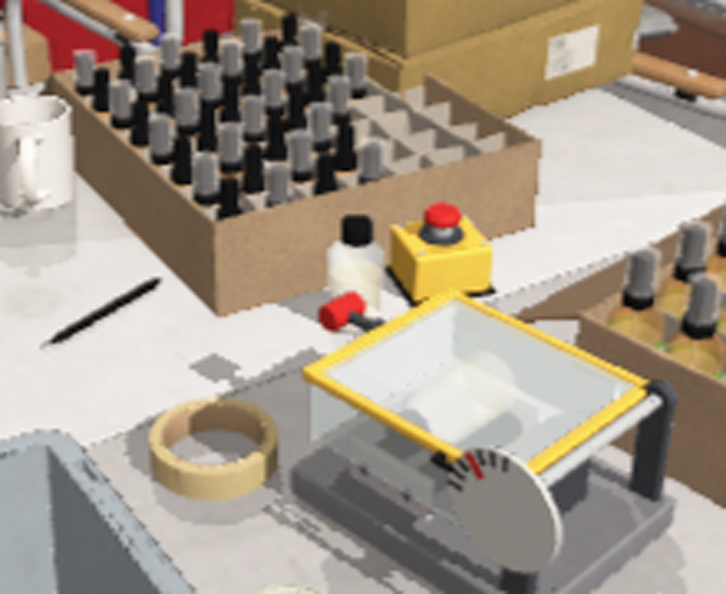

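The crate wall is about 0.10 m high with its edge at y ≈ -0.075. I'll press slightly to the right of the button's centre, with the fingers closed. First I'll move above the button.

Call:
{"name": "drive_tool", "arguments": {
  "increments": [-0.049,-0.036,0,0,0,0,-0.049,-0.036,0,0,0,0,-0.049,-0.036,0,0,0,0,-0.049,-0.036,0,0,0,0,-0.049,-0.036,0,0,0,0,-0.049,-0.036,0,0,0,0,-0.049,-0.036,0,0,0,0,-0.049,-0.036,0,0,0,0,-0.049,-0.036,0,0,0,0,-0.049,-0.036,0,0,0,0,-0.049,-0.036,0,0,0,0,-0.049,-0.036,0,0,0,0],
  "grip": 0
}}

```text
clock: 2.4
position: [0.5895, -0.1162, 0.2394]
orientation: [180.0, 0.0, 157.7]
force: [1.2, 0.9, 0.7]
width: 0.0001
grip_force: 0.0
```

Call:
{"name": "drive_tool", "arguments": {
  "increments": [0,0,0,0,0,9.5,0,0,0,0,0,9.5,0,0,0,0,0,9.5,0,0,0,0,0,9.5,0,0,0,0,0,9.5,0,0,0,0,0,9.7,0,0,0,0,0,0]
}}

```text
clock: 3.28
position: [0.5887, -0.1143, 0.2392]
orientation: [-180.0, -0.0, 100.5]
force: [-0.5, -0.5, -0.1]
width: 0.0003
grip_force: 0.0
```

Run:
```python
from h import *
np.set_printoptions(precision=4,suppress=True)
p=shot('wrist','w1.png');s=bot.sense();print(s['position'],s['orientation'],s['joint_pos'],s['force'],bot.tip_extent,s['width'])
for l in('stop_top','guard_knob','oil_bottle'):
    for q in bot.mark_of(p,l)[:2]: print(l,q['xy'],q['score'],onz(p,q['xy'],{'stop_top':.077,'guard_knob':.115,'oil_bottle':0}[l]))
```

```text
[ 0.5887 -0.1143  0.2393] [-179.9971   -0.0012  100.682 ] [-14.4852  23.5758  78.5428  -0.0001  77.8846 -25.1672] [ 0.8181 -0.0877  0.0109] 0.008 -3.588331102914547e-06
stop_top [323.5, 209.5] 0.84 [ 0.5896 -0.1104  0.077 ]
guard_knob [0.0, 369.6] 0.72 [ 0.3765 -0.2631  0.115 ]
oil_bottle [203.0, 186.2] 0.93 [ 0.4819 -0.1286  0.    ]
```

View pics/w1.png

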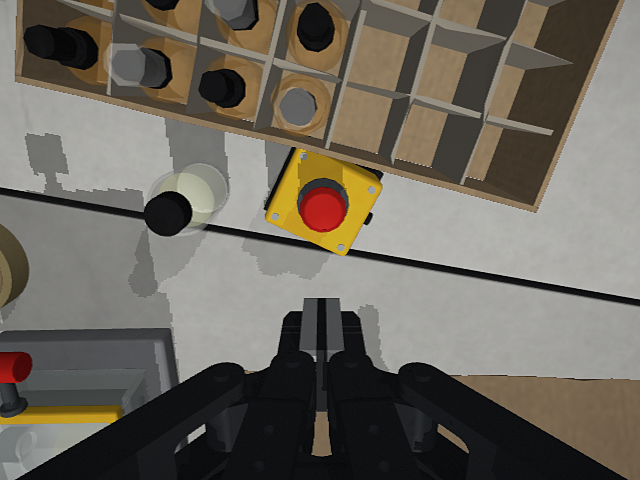

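The wrist view shows the button at (323,209), the oil bottle cap at (168,213) and the crate edge above the yellow box. The button works out to (0.590,-0.111). I'll press about 6 mm to its right, away from the crate.

Call:
{"name": "drive_tool", "arguments": {
  "increments": [-0.003,0,0.03,0,0,0,0,0,0.03,0,0,0,0,0,0.03,0,0,0,0,0,0.03,0,0,0,0,0,0.02,0,0,0,0,0,0.01,0,0,0,0,0,0.004,0,0,0,0,0,0.003,0,0,0,0,0,0.003,0,0,0,0,0,0,0,0,0]
}}

```text
clock: 4.72
position: [0.5895, -0.1173, 0.0797]
orientation: [180.0, 0.0, 100.5]
force: [-1.0, 1.1, 4.1]
width: 0.0001
grip_force: 2.1
```

Call:
{"name": "drive_tool", "arguments": {
  "increments": [0,0,0.002,0,0,0,0,0,0.002,0,0,0,0,0,0.001,0,0,0,0,0,0.001,0,0,0,0,0,0,0,0,0,0,0,0,0,0,0]
}}

```text
clock: 5.48
position: [0.5897, -0.1173, 0.0745]
orientation: [179.9, 0.0, 100.5]
force: [-4.4, 0.8, 14.1]
width: 0.0001
grip_force: 7.0
```

The 14 N upward force is well above the 7 N spring, so the button is on its rigid stop. Now I'll retreat and go above the knob with the fingers open.

Call:
{"name": "drive_tool", "arguments": {
  "increments": [0,0,-0.015,0,0,0,0,0,-0.035,0,0,0,0,0,-0.04,0,0,0,0,0,-0.04,0,0,0,0,0,-0.02,0,0,0,-0.015,-0.034,0,0,0,0,-0.015,-0.034,0,0,0,0,-0.015,-0.034,0,0,0,0,-0.015,-0.034,0,0,0,0,-0.015,-0.034,0,0,0,0,-0.015,-0.034,0,0,0,0,-0.014,-0.032,0,0,0,0]
}}

```text
clock: 6.98
position: [0.375, -0.2629, 0.2235]
orientation: [180.0, 0.0, 100.5]
force: [-0.1, -0.7, -1.5]
width: -0.0
grip_force: 0.0
```

Call:
{"name": "drive_tool", "arguments": {
  "increments": [0,0,0,0,0,0,0,0,0,0,0,0,0,0,0,0,0,0],
  "grip": 0.065
}}

```text
clock: 7.35
position: [0.3766, -0.262, 0.2232]
orientation: [-180.0, -0.0, 100.5]
force: [0.6, -0.7, -0.1]
width: 0.0541
grip_force: 0.0
```

Run:
```python
from h import *
np.set_printoptions(precision=4,suppress=True)
p=shot('wrist','w2.png');s=bot.sense();print(s['position'],s['orientation'],s['force'],s['width'])
for l,z in(('guard_knob',.115),('tape',.003),('guard_hinge',.115)):
    for q in bot.mark_of(p,l)[:2]: print(l,q['xy'],q['score'],onz(p,q['xy'],z))
h=p['pixels'].astype(int);m=((h[...,0]>110)&(h[...,1]<70)&(h[...,2]<70)).astype(np.uint8)
c=max(cv2.findContours(m,0,2)[0],key=cv2.contourArea);r=cv2.minAreaRect(c);print(r)
b=cv2.boxPoints(r);print(np.array([onz(p,x,.12) for x in b]))
```

```text
[ 0.3766 -0.262   0.2232] [-179.996    -0.0092  100.5273] [-0.2516 -0.0233 -0.0685] 0.06193720896796313
guard_knob [320.4, 238.1] 0.86 [ 0.3761 -0.2625  0.115 ]
((322.0, 239.0), (30.0, 52.0), 90.0)
[[ 0.3598 -0.2548  0.12  ]
 [ 0.3904 -0.2491  0.12  ]
 [ 0.3943 -0.2679  0.12  ]
 [ 0.363  -0.2737  0.12  ]]
```

View pics/w2.png

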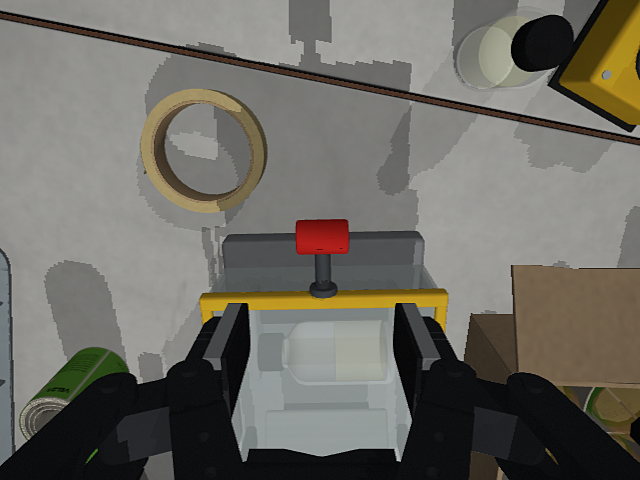

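The knob at (322,238) is square to the fingers and lies right under the TCP. The tape and the oil bottle are well clear. I'll descend and pinch.

Call:
{"name": "drive_tool", "arguments": {
  "increments": [0,0,0.03,0,0,0,0,0,0.03,0,0,0,0,0,0.03,0,0,0,0,0,0.02,0,0,0,0,0,0.01,0,0,0,0,0,0,0,0,0]
}}

```text
clock: 8.3
position: [0.3761, -0.2623, 0.1032]
orientation: [-180.0, -0.0, 100.5]
force: [-0.1, -0.1, 1.1]
width: 0.0652
grip_force: 0.0
```

Call:
{"name": "drive_tool", "arguments": {
  "increments": [0,0,0,0,0,0,0,0,0,0,0,0,0,0,0,0,0,0,0,0,0,0,0,0,0,0,0,0,0,0],
  "grip": 0.02,
  "squeeze": 40
}}

```text
clock: 8.93
position: [0.377, -0.2625, 0.1041]
orientation: [179.9, 0.1, 100.5]
force: [7.2, 1.5, 0.7]
width: 0.0313
grip_force: 43.0
```

Call:
{"name": "drive_tool", "arguments": {
  "increments": [0,0,-0.009,0,0,0,-0.0005,0,-0.009,0,0,0,-0.0008,0,-0.009,0,0,0,-0.0012,0,-0.009,0,0,0,-0.0016,0,-0.0089,0,0,0,-0.0019,0,-0.0088,0,0,0,-0.0023,0,-0.0087,0,0,0,-0.0026,0,-0.0087,0,0,0,-0.003,0,-0.0086,0,0,0,-0.0033,0,-0.0084,0,0,0]
}}

```text
clock: 10.18
position: [0.3804, -0.2793, 0.1922]
orientation: [179.8, 0.1, 100.5]
force: [14.8, -0.7, -6.1]
width: 0.0311
grip_force: 40.9
```

Call:
{"name": "drive_tool", "arguments": {
  "increments": [-0.0037,0.0005,-0.0083,0,0,0,-0.0039,0.0005,-0.0081,0,0,0,-0.0043,0.0005,-0.008,0,0,0,-0.0045,0.0005,-0.0078,0,0,0,-0.0049,0,-0.0076,0,0,0,-0.0051,0,-0.0074,0,0,0,-0.0055,0,-0.0072,0,0,0,-0.0057,0,-0.007,0,0,0,-0.006,0,-0.0068,0,0,0,-0.0063,0,-0.0065,0,0,0,0,0,0,0,0,0,0,0,0,0,0,0]
}}

```text
clock: 11.68
position: [0.3905, -0.3279, 0.266]
orientation: [180.0, 0.0, 100.5]
force: [5.2, 0.6, -4.4]
width: 0.0313
grip_force: 41.1
```

Run:
```python
from h import *
np.set_printoptions(precision=4,suppress=True)
s=bot.sense();print(s['position'],s['force'],s['width'],s['grip_force'])
P={n:shot(n) for n in('scene','top')}
a=P['scene']['pixels'][220:370,290:440,::-1];cv2.imwrite('pics/c2.png',cv2.resize(a,(600,600),interpolation=2))
rs=[]
for n,p in P.items():
    for q in bot.mark_of(p,'guard_knob')[:1]: print(n,q); rs.append(ray(p,q['xy']))
if len(rs)>1: print(tri(rs))
```

```text
[ 0.3905 -0.3279  0.266 ] [ 5.2416  0.5773 -4.3556] 0.03127006850665782 41.061211824417114
scene {'xy': [342.5, 213.4], 'score': 0.96}
```

View pics/c2.png

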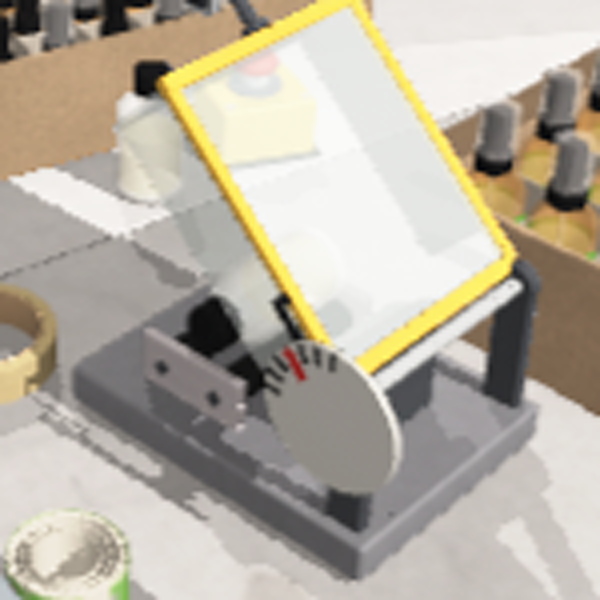

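The black pointer at (287,315) in the crop lines up with the red mark at (293,362). The 0.162 m rise over a 0.23 m radius gives 44.8°. I'll hold there, then hand in.

Call:
{"name": "drive_tool", "arguments": {
  "increments": [0,0,0,0,0,0,0,0,0,0,0,0,0,0,0,0,0,0,0,0,0,0,0,0,0,0,0,0,0,0,0,0,0,0,0,0]
}}

```text
clock: 12.62
position: [0.3905, -0.3279, 0.266]
orientation: [180.0, 0.0, 100.5]
force: [4.7, 0.4, -5.0]
width: 0.0315
grip_force: 41.0
```

```bash
python3 -c "
from cell import bot
s=bot.sense();print(s['position'],s['grip_force']);print(bot.finish_job())"
```

```text
[ 0.39052195 -0.32786487  0.26603434] 41.01922631263733
the job is handed in; nothing more can be done
None
```

I pressed the stop button to its rigid stop with the guard shut, then lifted the guard to about 45° and handed the job in at about 13 s while still holding it; the mug, oil bottle and tape were not touched, and no verdict came back.

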